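Put the nesting round cutters away under their lid

TASK

Put the set of round pastry cutters away: stand the four plain round cutters upright in the middle of the round base, one at a time from the smallest to the largest so that each goes around the one before, then put the lid over them so that its rim sits flat on the base, and let go. Leave the square cutter, the bowl and the shaker where they are.

Things in the scene. Friction and masses are not known exactly. Their poses are not given: they have to be found in the camera images.
- base: Fixed round aluminium base of the cutter set (does not move): a disc 116 mm across whose outer ledge is 8 mm high; on it, concentric, a raised flat seat 76 mm across whose top is 12 mm above the bench; in the middle a small boss 18 mm across narrowing to 14 mm, its top 18 mm above the bench. The cutters stand on the seat round the boss; the lid's rim goes down round the seat onto the ledge. Origin: centre of its underside, at bench height; z up; its yaw means nothing.
- ring_a: The smallest of four plain round brass pastry cutters: an open tube, outside diameter 32 mm, inside 28 mm, 40 mm tall, open at both ends and standing upright on the bench. Origin: on its axis at its lower edge; z up along the axis; its yaw means nothing. Can be gripped across its outside from above.
- ring_b: The second smallest of four plain round brass pastry cutters: an open tube, outside diameter 44 mm, inside 40 mm, 40 mm tall, open at both ends and standing upright on the bench. Origin: on its axis at its lower edge; z up along the axis; its yaw means nothing. Can be gripped across its outside from above.
- ring_c: The third (second largest) of four plain round brass pastry cutters: an open tube, outside diameter 56 mm, inside 52 mm, 40 mm tall, open at both ends and standing upright on the bench. Origin: on its axis at its lower edge; z up along the axis; its yaw means nothing. Can be gripped across its outside from above.
- ring_d: The largest of four plain round brass pastry cutters: an open tube, outside diameter 68 mm, inside 64 mm, 40 mm tall, open at both ends and standing upright on the bench. Origin: on its axis at its lower edge; z up along the axis; its yaw means nothing. Can be gripped across its outside from above.
- lid: White round lid (deep cover, open underneath) standing rim down on the bench: outside diameter 92 mm, inside 84 mm, 53 mm tall to its flat top, 50 mm deep inside, with a wooden cylindrical knob on top, 25 mm in diameter and 25 mm tall (from 53 to 78 mm above the rim). Origin: centre of the rim plane (underside); z up; its yaw means nothing. Lift it by the knob.
- square: Square brass pastry cutter, 50 by 50 mm, 40 mm tall, open. It is not part of the set: leave it. Origin: centre of its lower edge plane.
- bowl: Small white ceramic bowl, 80 mm across, 42 mm tall; leave it. Origin: centre of its underside.
- shaker: Closed aluminium shaker with a dark cap, 52 mm across, 78 mm tall; leave it. Origin: centre of its underside.
There are look-alikes about, which are no part of the job. What is shaped like the ring_c but purple is not meant.

How it is judged (in metres and radians):
On the way, in this order (a step that is already met when the one before it is completed fails the run):
1. the smallest round cutter stands on the raised seat of the base, round the boss, and is let go (horizontal distance between ring_a and base below 0.012 m and z of ring_a in the frame of base between 0.009 and 0.016 m and angle between ring_a's own z axis and vertical below 0.1 rad and linear speed of ring_a below 0.02 m/s and contact force between ring_a and the fingers below 0.1 N), for 0.2 s.
2. the second round cutter stands on the raised seat of the base, round the boss, and is let go (horizontal distance between ring_b and base below 0.012 m and z of ring_b in the frame of base between 0.009 and 0.016 m and angle between ring_b's own z axis and vertical below 0.1 rad and linear speed of ring_b below 0.02 m/s and contact force between ring_b and the fingers below 0.1 N), for 0.2 s.
3. the third round cutter stands on the raised seat of the base, round the boss, and is let go (horizontal distance between ring_c and base below 0.012 m and z of ring_c in the frame of base between 0.009 and 0.016 m and angle between ring_c's own z axis and vertical below 0.1 rad and linear speed of ring_c below 0.02 m/s and contact force between ring_c and the fingers below 0.1 N), for 0.2 s.
4. the largest round cutter stands on the raised seat of the base, round the boss, and is let go (horizontal distance between ring_d and base below 0.012 m and z of ring_d in the frame of base between 0.009 and 0.016 m and angle between ring_d's own z axis and vertical below 0.1 rad and linear speed of ring_d below 0.02 m/s and contact force between ring_d and the fingers below 0.1 N), for 0.2 s.
5. the lid covers the set, its rim down on the ledge of the base, and is let go (horizontal distance between lid and base below 0.008 m and z of lid in the frame of base between 0.005 and 0.012 m and angle between lid's own z axis and vertical below 0.1 rad and linear speed of lid below 0.02 m/s and contact force between lid and the fingers below 0.1 N), for 0.2 s.
At the end, for the whole second after the job is handed in: The four round cutters stand nested and upright (0.1 rad) on the base's seat, axes within 12 mm of the base's axis, heights -3 to +4 mm; the lid is over them, within 8 mm of the axis, upright, its rim on the ledge (-3 to +4 mm); all released and at rest (horizontal distance between each of ring_a, ring_b, ring_c, ring_d and base below 0.012 m and z of ring_a in the frame of base between 0.009 and 0.016 m and angle between each of ring_a, ring_b, ring_c, ring_d, lid's own z axis and vertical below 0.1 rad and linear speed of each of ring_a, ring_b, ring_c, ring_d, lid below 0.02 m/s and z of ring_b in the frame of base between 0.009 and 0.016 m and z of ring_c in the frame of base between 0.009 and 0.016 m and z of ring_d in the frame of base between 0.009 and 0.016 m and horizontal distance between lid and base below 0.008 m and z of lid in the frame of base between 0.005 and 0.012 m); the robot touches nothing.
It fails at once if the square cutter is moved more than 20 mm (distance of square from where it was at the start of the episode above 0.02 m).
It fails at once if the bowl is moved more than 20 mm (distance of bowl from where it was at the start of the episode above 0.02 m).
It fails at once if the shaker is moved more than 20 mm (distance of shaker from where it was at the start of the episode above 0.02 m).
It also fails if it takes over 122 s, if anything falls off the work surface, if the arm or the gripper's body presses on something with over 40 N, if the wrist force passes 120 N, or if a joint passes its speed limit or range.

ROBOT

A 7-joint arm with a two-finger parallel gripper is mounted at the origin on the work surface. World frame = base frame: x ahead of the robot, y to its left, z up, the work surface at z = 0. Lengths are in mm, angles in degrees, forces in N, time in s.
With the tool pointing down it reaches from about 400 to 750 mm from the base axis. Payload 19.5 kg.
Tool frame: the origin (TCP) lies between the finger pads; the fingertips stand 11 mm ahead of it and the grasp point (between the pads) lies 8 mm behind it (tips_ahead is the distance from the TCP to the fingertips, in mm); z points along the fingers, y is the direction in which the jaws open and shut (so a half turn about z gives the same grasp; the last joint's range is limited). The gripper opens to 85 mm and grips with 20 to 120 N. Pads are 22 mm wide; open, the fingers measure 114 mm over their backs; the gripper's body (76 mm by 85 mm) begins 54 mm behind the grasp point. The pads swing forward as they close: fully open they stand 13 mm farther back than shut.
Start: joints at [-2.389, 40.479, -1.581, 85.061, 1.261, 54.483, -4.326], TCP at [574.975, 0.003, 242.268] pointing down, gripper open.
Joint ranges: [-155.06, 155.06], [-18.47, 123.98], [-90, 86.84], [0, 140.48], [-83.41, 263.41], [0, 116], [-161.91, 161.91]. Speed limits (degrees/s): [108.29, 108.29, 147.25, 147.25, 172.46, 172.46, 172.46].

INTERFACE

Orientations are given as [roll, pitch, yaw] about the fixed x, y, z axes, in that order (R = Rz(yaw) Ry(pitch) Rx(roll)).
In Python, from station import goto, move_l, move_joints, command_gripper, sleep, ik, read_state, capture, MotionError, hand_in, search_frame, cut_out, place_of, tips_ahead gives the robot as it stands. Calls block until the motion is done:
- goto(position, orientation): joint-space move of the TCP to a pose.
- move_l(position, feed=150, frame=None, stop_force=None): straight line of the TCP; frame=None keeps the orientation; feed is the mean speed in mm/s. With stop_force (N) it stops when the force on the tool has changed by that much, and returns True; else False.
- move_joints(angles): joint-space move.
- command_gripper(opening, f_grip=None): finger opening in mm; f_grip is the grip in N (None keeps the last); returns when the fingers have stopped.
- sleep(seconds).
- ik(position, orientation): joint angles nearest the present ones, or None.
- read_state(): the state.
- capture(name): name is "scene" or "side" or "wrist"; returns a dict with "color" (400x640x3 uint8, red, green, blue), "mtx" (3x3 intrinsics, pixels), "D" ([k1, k2, p1, p2, k3] as OpenCV has them; the pictures are not rectified), "T" (4x4, takes a point from camera to world coordinates); the wrist camera has in their place "tool_from_camera" (4x4, takes a point from camera to tool coordinates, whose origin is the TCP and whose axes are the flange's). Camera axes: x right, y up, looking along -z (the intrinsics and any distortion apply to the point x, -y, -z); pixel columns grow to the right and rows downward; lengths in mm; the calibration is good to about 2 mm. A picture is of the moment at which its call begins: read the wrist's pose just before it. There is no depth.
A pose or a line that the arm cannot do raises MotionError and nothing moves.
- hand_in(): hands the job in, once; it reports no verdict.
Trained networks look in a picture, given as the dict that the camera call returned (one of the last four; its "shot" number tells which), for a name from the list of things; names that differ only in an ending like _2 or _b are one class to them, and where a whole thing is asked for, a point or a joint stands for the part that bears it (a point fixed in the world has none). Each returns a list of dicts, best first, with "confidence" (0 to 1); they miss things now and then, are a little off and sometimes report something else, mostly with a low value. They report only what shows in the picture. A call takes as long as a camera call. They do not tell look-alikes from the thing itself.
- search_frame(picture, query): "location" ([column, row] as shares, 0 to 1, of the picture: columns of its width, rows of its height, amid what is visible of it).
- cut_out(picture, query): "pixels" (400x640 bool, what is visible of it) and "location" ([column, row] as shares, 0 to 1, of the picture: columns of its width, rows of its height, amid what is visible of it).
- place_of(picture, query): "location" ([column, row] as shares, 0 to 1, of the picture: columns of its width, rows of its height: a listed point, or the origin of a listed thing).
The state is a dict: "time_s": time; "q": joint angles; "joint_velocities": joint speeds; "effort": joint torques, N m; "position": TCP position; "orientation": TCP orientation; "ft_force": force on the tool from outside, world axes, zero at the start; "ft_torque": the same for the moment, N m; "grip_width": finger opening in mm.
Only numpy, scipy, OpenCV 4.12 (cv2) and the standard library are available. Lean on these libraries where they do the work, as an engineer would, in place of code of your own. Each camera call takes 0.05 s, during which the arm holds its last target. There are 200 camera calls.

## Working session

There is one attempt and no reset: what is moved stays moved. The work goes in short steps, each a Python script; the robot and the scene stay as the last script left them, time stands still between calls to the robot, and variables do not carry over. Pictures are saved under pics/ and viewed, about 12 in all and at most 16, crops included, and the job is handed in when it is done.

```bash
ls; mkdir -p pics; cat > h.py <<'E'
import numpy as np, cv2
from station import *
def save(c,n): cv2.imwrite(f'pics/{n}.png',c['color'][:,:,::-1])
def camT(c,st=None):
    if 'T' in c: return np.array(c['T'])
    r,p,y=np.radians(st['orientation']); 
    Rx=cv2.Rodrigues(np.array([r,0,0.]))[0];Ry=cv2.Rodrigues(np.array([0,p,0.]))[0];Rz=cv2.Rodrigues(np.array([0,0,y]))[0]
    T=np.eye(4);T[:3,:3]=Rz@Ry@Rx;T[:3,3]=st['position']
    return T@np.array(c['tool_from_camera'])
def px2w(c,uv,z,st=None):
    T=camT(c,st); uv=np.array(uv,float).reshape(-1,1,2)
    n=cv2.undistortPoints(uv,np.array(c['mtx'],float),np.array(c['D'],float)).reshape(-1,2)
    d=np.c_[n[:,0],-n[:,1],-np.ones(len(n))]@T[:3,:3].T
    o=T[:3,3]; s=(z-o[2])/d[:,2]
    return o+d*s[:,None]
def w2px(c,P,st=None):
    T=np.linalg.inv(camT(c,st)); P=np.atleast_2d(P).astype(float)
    q=P@T[:3,:3].T+T[:3,3]; q=q*[1,-1,-1]
    return cv2.projectPoints(q.reshape(-1,1,3),np.zeros(3),np.zeros(3),np.array(c['mtx'],float),np.array(c['D'],float))[0].reshape(-1,2)
E
cat > a.py <<'E'
from h import *
st=read_state(); print(st['position'],st['orientation'],st['time_s'])
for n in ['scene','side','wrist']:
    c=capture(n); save(c,n+'0')
    if n=='scene':print(c['T'])
    for q in ['base','ring_a','ring_d','lid','square','bowl','shaker']:
        for r in place_of(c,q):
            uv=np.array(r['location'])*[640,400]
            print(n,q,round(r['confidence'],2),uv.round(),px2w(c,uv,0,st)[0].round()[:2])
E
python3 a.py
```

```text
pics
[ 5.74738627e+02 -1.04085244e-02  2.41827317e+02] [-1.79935795e+02  1.76794663e-03  8.99992063e+01] 0.0
[[-3.60772153e-01 -6.70654414e-01  6.48125073e-01  1.16956816e+03]
 [ 9.32452165e-01 -2.44912436e-01  2.65614117e-01  2.65234859e+02]
 [-1.94013891e-02  7.00171805e-01  7.13710747e-01  7.54985081e+02]
 [ 0.00000000e+00  0.00000000e+00  0.00000000e+00  1.00000000e+00]]
scene base 0.56 [292. 256.] [683. -21.]
scene ring_a 0.82 [414. 271.] [628. 253.]
scene ring_a 0.74 [229. 218.] [ 630. -223.]
scene ring_a 0.7 [506. 257.] [516. 444.]
scene ring_a 0.66 [196. 219.] [ 664. -302.]
scene ring_a 0.56 [458. 206.] [390. 316.]
scene ring_d 0.82 [414. 271.] [628. 253.]
scene ring_d 0.74 [229. 218.] [ 630. -223.]
scene ring_d 0.7 [506. 257.] [516. 444.]
scene ring_d 0.66 [196. 219.] [ 664. -302.]
scene ring_d 0.56 [458. 206.] [390. 316.]
scene square 0.66 [367. 200.] [450.  89.]
scene bowl 0.72 [366. 202.] [456.  88.]
scene bowl 0.66 [305. 184.] [447. -89.]
scene shaker 0.91 [260. 154.] [ 372. -269.]
scene shaker 0.26 [294. 256.] [683. -18.]
side base 0.58 [263. 208.] [668. -17.]
side ring
[... 157 characters left out ...]

side ring_a 0.48 [249. 287.] [627. 248.]
side ring_d 0.79 [273. 383.] [513. 453.]
side ring_d 0.74 [343. 326.] [394. 309.]
side ring_d 0.71 [289. 170.] [ 636. -203.]
side ring_d 0.7 [289. 150.] [ 662. -314.]
side ring_d 0.48 [249. 287.] [627. 248.]
side lid 0.62 [342. 139.] [ 489. -415.]
side lid 0.21 [252. 286.] [621. 245.]
side square 0.82 [328. 243.] [465.  80.]
side bowl 0.71 [334. 200.] [471. -90.]
side shaker 0.7 [377. 161.] [ 358. -307.]
wrist base 0.77 [412. 178.] [680. -18.]
wrist ring_a 0.84 [361. 331.] [ 630. -222.]
wrist ring_d 0.84 [361. 331.] [ 630. -222.]
wrist square 0.82 [201.  80.] [453.  87.]
wrist bowl 0.71 [363. 330.] [ 633. -219.]
wrist bowl 0.7 [224. 229.] [464. -79.]
```

```bash
cd pics; python3 -c "
import cv2,numpy as np
a=[cv2.imread(n+'0.png') for n in('scene','side')]
cv2.imwrite('m1.png',np.vstack([a[0][100:340],a[1][100:400]]))"
```

```text
(no output)
```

View pics/m1.png

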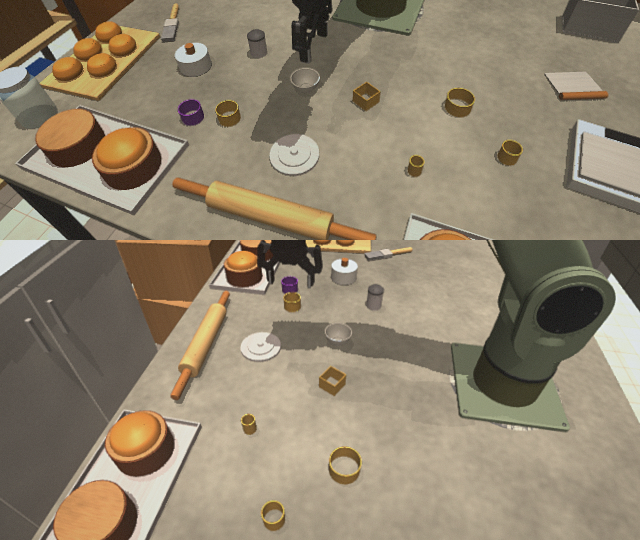

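View pics/wrist0.png

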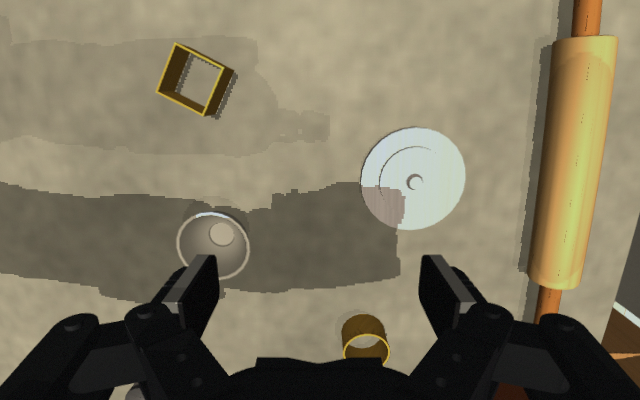

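The camera views show the following:
- **ring_a:** the small ring at scene pixel (414,271).
- **ring_b:** scene pixel (506,257).
- **ring_d:** the big ring at scene pixel (458,206).
- **ring_c:** the brass ring at (229,218). The purple one at (196,219) is the look-alike.
- **Lid with knob:** about (193,158).
- **Base:** (294,254), near wrist pixel (412,178).

Next I'll fit silhouettes to get exact positions.

```bash
cat > pick.py <<'E'
from h import *
B=np.array([679.8,-18.6]); GZ=18
def do(name,xy0,B=B,pic=None):
    d=2*R[name][0]
    if read_state()['grip_width']<84: command_gripper(85)
    goto([*xy0,230],O); xy=measure(name,xy0,pic=pic)
    assert np.hypot(*(xy-xy0))<45
    move_l([*xy,120],feed=250,frame=O)
    command_gripper(min(85,d+24),40)
    print('stop',move_l([*xy,GZ],feed=100,stop_force=15))
    command_gripper(d-8,40); print('grip',read_state()['grip_width'],'want',d)
    move_l([*xy,120],feed=200); print('lift grip',read_state()['grip_width'])
    goto([*B,140],O); move_l([*B,GZ+12+8],feed=150)
    print('stop',move_l([*B,GZ+12+.5],feed=25,stop_force=10),read_state()['position'],read_state()['grip_width'])
    command_gripper(min(85,d+16)); move_l([*B,110],feed=150)
    goto([*B,225],O); sleep(.2)
    st=read_state(); c=capture('wrist'); save(c,'after_'+name); print('t',st['time_s'])
E
python3 -c "
from pick import *
do('ring_a',(628,250),pic='pa')"
python3 -c "
import cv2,numpy as np
cv2.imwrite('pics/m2.png',np.vstack([cv2.imread('pics/'+n)[:300] for n in('pa.png','after_ring_a.png')]))"
```

```text
ring_a [378.1 321.9] iou 0.332 conf 0.96
ring_a [626.4 254.1] iou 0.544 conf 0.84
stop False
grip 30.213671789500665 want 32
lift grip 30.33552054028569
stop True [679.9702898  -18.57037869  30.62035615] 30.06794119835522
t 9.6333
```

View pics/m2.png

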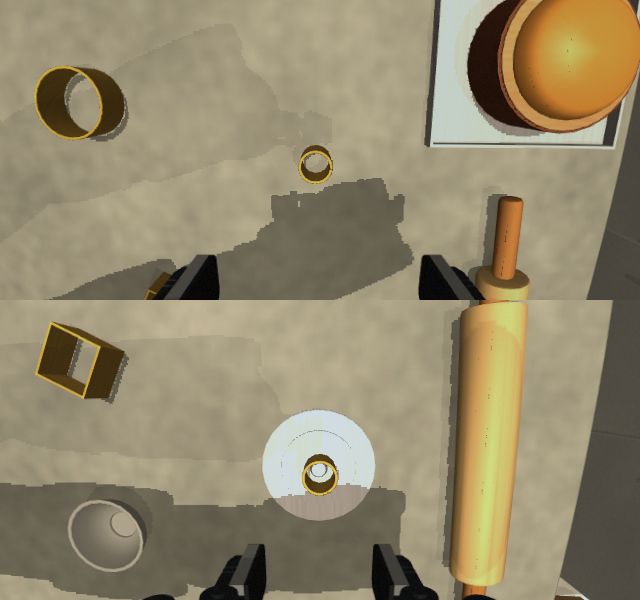

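ring_a stands round the boss in the lower picture, near (319,477). Its mask fit was poor (IoU 0.54), so I'll use the hull of the mask and check how well ring_a is centred.

```bash
python3 - <<'E'
s=open('h.py').read()
a=s.index("    m8=mask.astype"); b=s.index("    f=lambda")
s=s[:a]+"""    m8=mask.astype(np.uint8); n,l,S,_=cv2.connectedComponentsWithStats(cv2.morphologyEx(m8,cv2.MORPH_CLOSE,np.ones((5,5),np.uint8)))
    m8=(l==1+S[1:,4].argmax()).astype(np.uint8)*m8; h=cv2.convexHull(cv2.findNonZero(m8)); m8[:]=0; cv2.fillPoly(m8,[h],1); mask=m8>0
"""+s[b:]
open('h.py','w').write(s)
E
python3 -c "
from pick import *
print(measure('ring_a',B,parts=[(16,12),(16,52)]),measure('base',B))
st=read_state();c=capture('wrist')
for r in cut_out(c,'ring_a'):
    m=np.array(r['pixels']);v,u=np.nonzero(m);print(m.sum(),u.min(),u.max(),v.min(),v.max())
    s=sil(c,st,B,[(16,12),(16,52)]);v,u=np.nonzero(s);print(s.sum(),u.min(),u.max(),v.min(),v.max())
"
```

```text
ring_a [ 633.6 -200.9] iou 0.607 conf 0.61
ring_a [680.7 -20.2] iou 0.948 conf 0.56
base [679.4 -18.7] iou 0.991 conf 0.82
[680.68499291 -20.22936252] [679.42625745 -18.70031545]
901 301 336 153 195
1211 300 335 152 193
1723 252 301 310 359
1211 300 335 152 193
```

ring_a is centred to about 2 mm, and the fit is good now. Next is ring_b.

```bash
python3 -c "
from pick import *
B=np.array([680,-19.3])
do('ring_b',(515,449),B,pic='pb')
measure('ring_b',B,parts=[(22,12),(22,52)])
"
python3 -c "
import cv2,numpy as np
cv2.imwrite('pics/m3.png',np.vstack([cv2.imread('pics/'+n)[:300] for n in('pb.png','after_ring_b.png')]))"
```

```text
ring_b [515.7 445.8] iou 0.96 conf 0.79
ring_b [408.2 317.5] iou 0.688 conf 0.72
stop False
grip 42.65054124313206 want 44
lift grip 43.0257541533432
stop True [680.224674  -19.292618   30.7283607] 42.596482630140166
t 20.1333
ring_b [682.5 -16.9] iou 0.527 conf 0.97
ring_b [680.7 -18.8] iou 0.952 conf 0.82
ring_b [ 633.6 -207.1] iou 0.818 conf 0.79
```

View pics/m3.png

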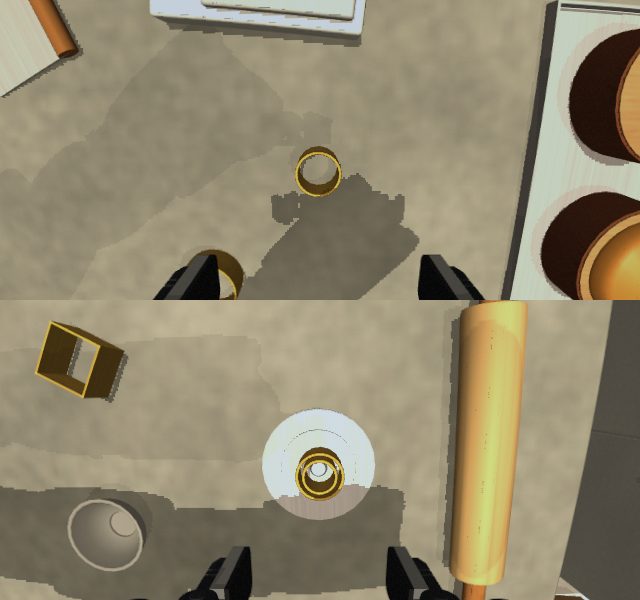

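ring_b is seated round ring_a, concentric near (319,477). On to ring_c. The purple one is about 100 mm away, outside the 50 mm gate.

```bash
python3 -c "
from pick import *
B=np.array([680,-19])
do('ring_c',(633,-209),B,pic='pc')
measure('ring_c',B,parts=[(28,12),(28,52)])
"
python3 -c "
import cv2,numpy as np
cv2.imwrite('pics/m4.png',np.vstack([cv2.imread('pics/'+n)[:300] for n in('pc.png','after_ring_c.png')]))"
```

```text
ring_c [ 662.1 -312.7] iou 0.95 conf 0.84
ring_c [ 632.  -222.5] iou 0.981 conf 0.65
stop False
grip 54.83416010224753 want 56
lift grip 54.831213496098016
stop True [680.21875506 -19.03418393  30.79514106] 54.41913581692017
t 28.3333
ring_c [681.3 -18.8] iou 0.964 conf 0.85
ring_c [678.8 -23.3] iou 0.647 conf 0.84
```

View pics/m4.png

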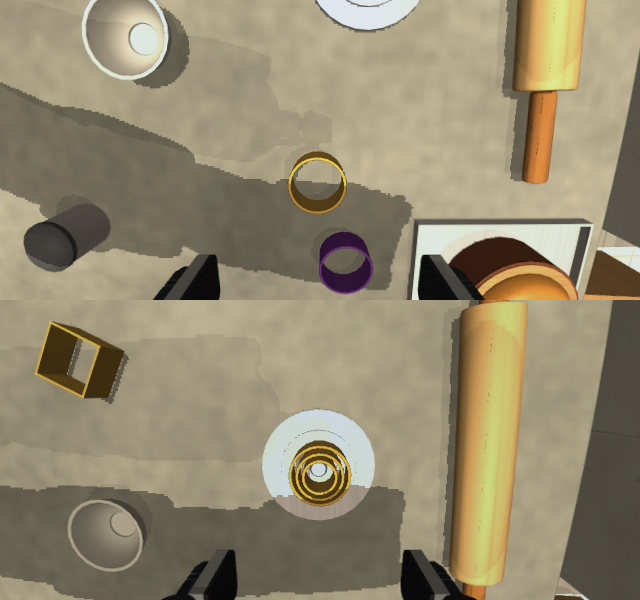

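The brass ring was picked and the purple one left. Three rings are nested and concentric. Next is ring_d.

```bash
python3 -c "
from pick import *
B=np.array([680,-19])
do('ring_d',(398,315),B,pic='pd')
measure('ring_d',B,parts=[(34,12),(34,52)])
"
python3 -c "
import cv2,numpy as np
cv2.imwrite('pics/m5.png',np.vstack([cv2.imread('pics/'+n)[:300] for n in('pd.png','after_ring_d.png')]))"
```

```text
ring_d [394.  315.7] iou 0.975 conf 0.96
stop False
grip 67.6376002120344 want 68
lift grip 67.41826444691405
stop True [680.28546617 -19.0019279   31.06556501] 67.06928483467122
t 37.975
ring_d [677.2 -27.6] iou 0.448 conf 0.95
ring_d [682.  -41.3] iou 0.254 conf 0.93
ring_d [682.8 -23.4] iou 0.696 conf 0.73
ring_d [681.5 -19.7] iou 0.982 conf 0.56
```

View pics/m5.png

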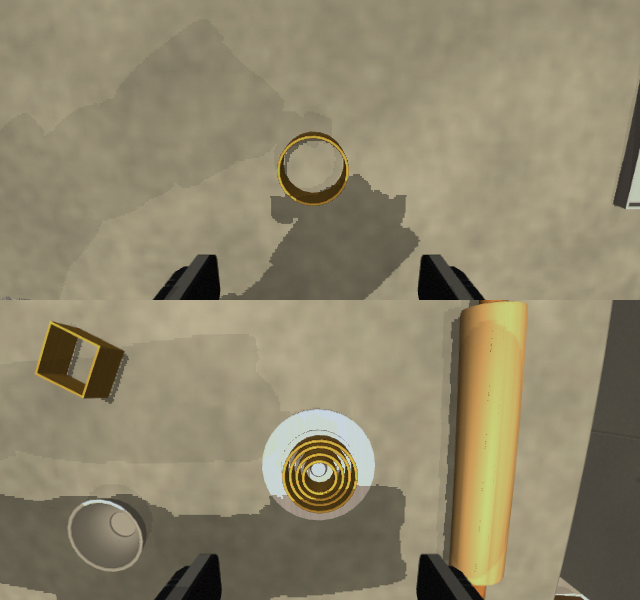

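All four rings are nested. Now I'll hover over the lid and measure it.

```bash
python3 -c "
from pick import *
c=capture('scene'); print(px2w(c,[193,160],30)[0].round())
goto([489,-415,280],O)
x=measure('lid',(489,-415),parts=[(46,0),(46,53),(12.5,53),(12.5,78)],pic='pl'); print(x)
"
```

```text
[ 494. -417.   30.]
lid [ 488.  -423.2] iou 0.985 conf 0.71
[ 488.00295921 -423.18156551]
```

View pics/pl.png

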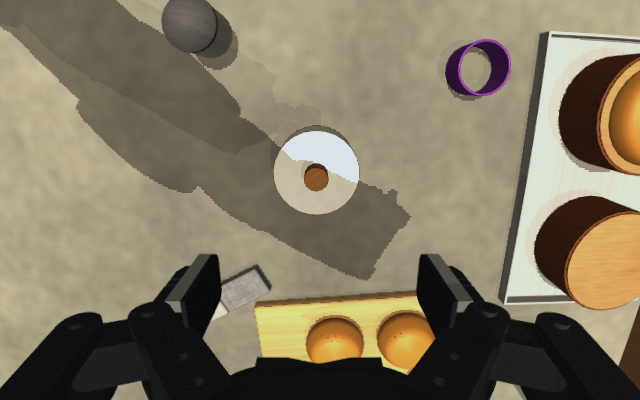

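The lid is at (317,172) with the knob at (316,178), and the fit IoU is 0.985. Grasping it now.

```bash
python3 -c "
from pick import *
x=np.array([488,-423.2]);B=np.array([680,-19]);G=68
move_l([*x,150],feed=250,frame=O); command_gripper(55,60)
print('stop',move_l([*x,G],feed=80,stop_force=15))
command_gripper(17,60); print('grip',read_state()['grip_width'])
move_l([*x,240],feed=150); print('lift',read_state()['grip_width'])
goto([*B,240],O); sleep(.3)
move_l([*B,G+20],feed=120,frame=O)
print('stop',move_l([*B,G+8.5],feed=20,stop_force=12),read_state()['position'],read_state()['ft_force'])
command_gripper(55); move_l([*B,190],feed=120); goto([*B,280],O); sleep(.2)
measure('lid',B,parts=[(46,8),(46,61),(12.5,61),(12.5,86)],pic='fin'); measure('base',B)
c=capture('side'); save(c,'fins'); print(read_state()['time_s'],read_state()['grip_width'])
import numpy as np
cv2.imwrite('pics/m6.png',np.vstack([cv2.imread('pics/fin.png')[:300],cv2.resize(cv2.imread('pics/fins.png')[130:270,150:450],(640,298))]))
"
```

```text
stop False
grip 22.76278424872211
lift 22.575391788331068
stop True [679.74231269 -18.97919328  76.53894413] [-1.38938629 -0.38291244  7.65714959]
lid [680.2 -18.9] iou 0.988 conf 0.8
base [679.5 -17.7] iou 0.663 conf 0.63
50.1833 54.99980782564184
```

View pics/m6.png

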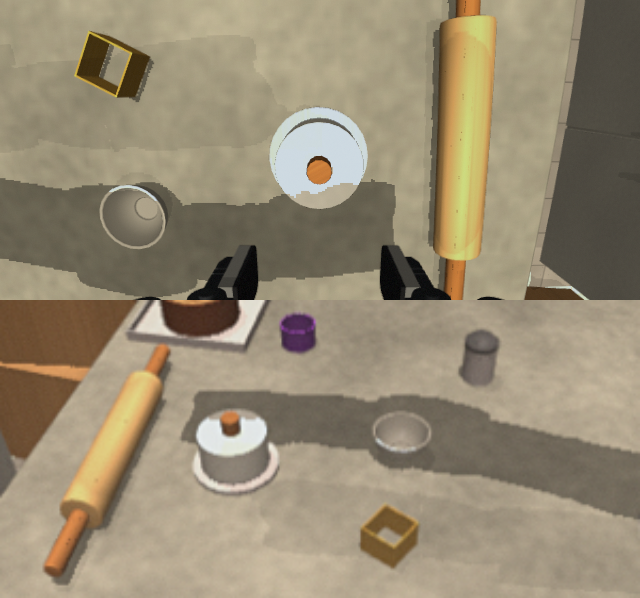

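The lid sits level on the ledge with the base's rim showing all round it. The square, bowl and shaker haven't moved, so I'm handing in.

```bash
python3 -c "
from station import *
sleep(.5); print(hand_in())"
```

```text
the job is handed in; nothing more can be done
None
```

The cutter set is put away: I nested the four brass round cutters on the base from smallest to largest, put the lid over them, let go, and handed the job in. `hand_in()` gives no verdict. The robot clock read about 50 s of the 122 s allowed at the last check.

- **Cutters:** each one measured within about 2 mm of the base's axis after release. Contact on lowering came at the expected seat height each time.
- **Lid:** its fit put it within about 1 mm of the axis (680.2, -18.9). Contact came at the height expected for the rim on the ledge, and it looks level in the side picture.
- **Left alone:** the square cutter, bowl, shaker and purple look-alike were not touched and look unmoved. I judged that by eye and did not measure it.

Two checks were poor:
- **ring_a pick:** the first mask fit overlapped only 0.54. I changed the fitting method and measured ring_a again once it was on the base; that fit was good (0.95).
- **Final look at the base:** the fit overlapped only 0.66, most likely because the lid covers most of the base. I relied on the earlier base fit of 0.99 instead.

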